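# Swap the battery packs on the charger

### The job

The yellow-capped battery pack on the charger is full: press the red catch so that the pack pops loose, slide it out of the rails towards the open end and stand it upright on the green rubber mat. Then slide the blue-capped pack into the charger until it is fully home and the catch clicks and holds it. Use light hand force only on the charger (it breaks at about 45 N), and leave the other things on the table where they are.

Things in the scene. Friction and masses are not known exactly. Their poses are not given: they have to be found in the camera images.
- charger_rail (a point): Charger fixed to the table, black floor, grey rails and head, 160 x 76 mm. This point: middle line of its slide floor, 14 mm above the table. x axis = slide direction: packs go in along +x from the open end and out along -x. Floor from x = -65 to +51 mm; the part before x = 0 is an open apron where a pack can be set down, its side guides 9 mm high narrowing from about 62 to 47 mm.
- rail_mouth (a point): Mouth of the lipped rails, on the floor's middle line, at x = +2 mm from charger_rail, same axes. From here 49 mm inwards the channel is 47 mm wide and lips hold a pack's foot down: underside 7.5 mm and top 12.5 mm above the floor, 35 mm gap between them. So a pack can be lifted only when its nose is outside, i.e. its centre at x under -40 mm.
- rail_stop (a point): Inner end of the rails: rigid stop face of the head (46 mm high, 45 mm deep), on the floor's middle line, at x = +51 mm from charger_rail, same axes. A latched pack rests with its nose 2 mm short of it (its centre +9 mm from charger_rail). Pushing in takes up to about 20 N just before the click, then the pack meets the stop. A pack let go before the click is pushed back out, up to 20 mm.
- ejector (a joint): Brass spring plunger in the head, 40 mm above the table: 0 when out (its face 24 mm before the stop), 0.024 m when a pack at the stop has pushed it in; it pushes a pack out with 5 N (out) to 7 N (in).
- catch_pad (a point): Middle of the top of the red press pad of the catch on the charger's head, 28 mm along the charger's x, 34 mm along its y; it lies at charger x = +76 mm, 58 mm above the table. Press straight down.
- catch (a joint): How far the catch is pressed down, m: 0 at rest, 0.009 fully down. Its steel tooth, 5 mm up through the floor 14 to 24 mm before the stop, is pushed down by an entering nose, then clicks up into the pack's pocket. About 0.005 frees a pack: 3 N to start, 5 to 10 N with a latched pack. While it is down the ejector moves the pack out about 20 mm in half a second; then let the catch go.
- pack_yellow_center (a point): Centre, half-way up, of the full pack, yellow cap, black body, at first latched in the charger. 80 mm long (x, towards its nose, which goes in first), 48 wide (y), 54 high, about 0.3 kg; underside 27 mm below this point. Heights above its underside: foot flange 44 mm wide to 6 mm, neck 30 mm wide to 14, body 48 mm wide 14 to 47 (grip it there), cap 42 mm wide to 54.
- pack_blue_center (a point): Centre of the empty battery pack with the blue cap, otherwise the same as the yellow one (same size, foot and axes); at the start it stands on the table, nose pointing away from the robot.
- mat_top (a point): Middle of the top of a green rubber mat, 120 mm (its x) by 90 mm, 3 mm thick, fixed to the table.
- tape_measure: Yellow tape measure, bystander, near left.
- nozzle_1: Copper-coloured torch nozzle, bystander, near right.
- coupon_2: Steel practice plate 50 x 100 x 8 mm, bystander, in front.
- pliers: Blue-handled pliers, bystander, far left.

How it is judged:
On the way, in this order (a step that is already met when the one before it is completed fails the run):
1. the catch is pressed down and the yellow pack has popped out of its hold (value of joint catch above 0.004 m and x of pack_yellow_center in the frame of charger_rail below 0.003 m), for 0.05 s.
2. the yellow pack stands upright on the mat and is let go (horizontal distance between pack_yellow_center and mat_top below 0.04 m and angle between pack_yellow_center's own z axis and vertical below 0.1 rad and height (world z) of pack_yellow_center below 0.034 m and contact force between the fingers and pack_yellow below 0.1 N), for 0.2 s.
At the end, for the whole second after the job is handed in: The blue pack sits nose first in the rails, its centre 7 to 12.5 mm along x and within 4 mm sideways of the rail point, flat and at rest, catch up (under 2 mm pressed); the yellow pack stands upright, at rest, on the mat, within 40 mm of its middle (x of pack_blue_center in the frame of charger_rail between 0.007 and 0.0125 m and y of pack_blue_center in the frame of charger_rail between -0.004 and 0.004 m and z of pack_blue_center in the frame of charger_rail below 0.031 m and angle between pack_blue_center's own z axis and vertical below 0.08 rad and value of joint catch below 0.002 m and linear speed of each of pack_blue, pack_yellow below 0.02 m/s and horizontal distance between pack_yellow_center and mat_top below 0.04 m and angle between pack_yellow_center's own z axis and vertical below 0.1 rad and height (world z) of pack_yellow_center below 0.034 m); the robot touches nothing.
It fails at once if the charger is forced (over 45 N) (contact force between charger and anything else above 45 N).
It fails at once if a bystander is moved by more than 20 mm (distance of any of tape_measure, nozzle_1, coupon_2, pliers from where it was at the start of the episode above 0.02 m).
It also fails if it takes over 72 s, if anything falls off the work surface, if the arm or the gripper's body presses on something with over 40 N, if the wrist force passes 120 N, or if a joint passes its speed limit or range.

### The arm

A 6-joint arm with a two-finger parallel gripper is mounted at the origin on a cart in front of the work surface, level with it; the furniture and walls round the work are solid. World frame = base frame: x ahead of the robot, y to its left, z up, the work surface at z = 0. Lengths are in m, angles in rad, forces in N, time in s.
With the tool pointing down it reaches from about 0.325 to 0.85 m from the base axis. Payload 4.4 kg.
Tool frame: the origin (TCP) lies between the finger pads; the fingertips stand 25 mm ahead of it and the grasp point (between the pads) lies 6 mm ahead of it (tip_reach is the z of the fingertips in the tool frame, in m); z points along the fingers, y is the line along which they close (so a half turn about z gives the same grasp; the last joint's range is limited). The gripper opens to 94 mm and grips with 3 to 60 N. Pads are 16 mm wide; open, the fingers measure 119 mm over their backs; the gripper's body (75 mm by 177 mm) begins 78 mm behind the grasp point.
Start: joints at [1.089, 0.207, 1.542, -0, 1.393, -0.15], TCP at [0.187, 0.544, 0.23] pointing down, gripper open.
Joint ranges: [-2.73, 2.73], [-0.86, 2.22], [0.23, 2.46], [-1.11, 4.25], [0.08, 2.63], [-2.82, 2.82]. Speed limits (rad/s): [2.79, 2.79, 3.14, 3.14, 3.14, 3.14].

### API

Orientations are given as a unit quaternion [w, x, y, z].
In Python, from workcell import * gives the robot as it stands.
- The arm moves only by the tool send_rows, never from a script. Its argument "increments" is text: rows parted by semicolons, each of 6 numbers parted by spaces: the shift along the tool's x, y, z in units of 2 cm (1.0 is 2 cm), then the turn, a rotation vector about the tool's x, y, z in units of 0.1 rad (1.0 is 0.1 rad). A call has 1 to 12 rows; each row shifts and turns the commanded pose from where the row before left it, along the tool's axes as they then stand; what a row does not reach is not made up. A row lasts 1/12 s, in which the tool goes at most 41.7 mm and 7.16 degrees, less where a joint would pass 70% of its speed; a pose out of reach is approached as far as the arm can. A call with a number of a shift or a turn outside -1 to 1 is refused whole. A call with a gripper value outside its range is refused whole. "gripper" is the finger opening in mm, from 0 to 94, set as the call begins (left out, the last holds). The fingers move at their own pace and stop on an object; "grip_force" is the grip in N (left out, the last holds). Time passes only in rows, so rows that do not move let the fingers close. It gives the time, the measured TCP pose, the force, the opening and the grip force at its end, in the units of the state.
- observe(): the state, without advancing time (a new reading comes with each control period).
- capture(name): name is "side" or "top" or "wrist"; returns a dict with "image" (400x640x3 uint8, red, green, blue), "depth" (400x640 float32, m along the optical axis (not along the pixel's ray), 0 where there is no reading), "vfov" (degrees; the focal length in pixels is half the picture's height over the tangent of half this angle, whatever the lens; pixels are square), "cx", "cy" (the principal point, pixels), "dist" ([k1, k2, p1, p2, k3] as OpenCV has them; the pictures are not rectified), "rvec" (rotation vector, rad) and "tvec" (3), from world to camera coordinates, as OpenCV has them; the wrist camera has in their place "hand_eye" (4x4, takes a point from camera to tool coordinates, whose origin is the TCP and whose axes are the flange's). Camera axes: x right, y down, z forward; pixel columns grow to the right and rows downward; lengths in m; the calibration is good to about 2 mm. A picture is of the moment at which its call begins: read the wrist's pose just before it.
- job_done(): hands the job in; it is judged then, once.
Trained networks look in a picture, given as the dict that the camera call returned (one of the last four; its "shot" number tells which), for a name from the list of things; names that differ only in an ending like _2 or _b are one class to them, and where a whole thing is asked for, a point or a joint stands for the part that bears it (a point fixed in the world has none). Each returns a list of dicts, best first, with "confidence" (0 to 1); they miss things now and then, are a little off and sometimes report something else, mostly with a low value. They report only what shows in the picture. A call takes as long as a camera call.
- search_frame(name, picture): "extent" ([left, top, right, bottom] in pixels, round what is visible of it).
The state is a dict: "time": time; "qpos": joint angles; "joint_vel": joint speeds; "tau": joint torques, N m; "tool_pos": TCP position; "orientation": TCP orientation; "force": force on the tool from outside, world axes, zero at the start; "moment": the same for the moment, N m; "grip_width": finger opening in m; "grip_force": force on a finger pad.
Only numpy, scipy, OpenCV 4.12 (cv2) and the standard library are available. Lean on these libraries where they do the work, as an engineer would, in place of code of your own. Each camera call takes 0.05 s, during which the arm holds its last target. There are 200 camera calls.

## Working session

There is one attempt and no reset: what is moved stays moved. The work goes in short steps, Python scripts to look and compute and a tool call to move; the robot and the scene stay as the last step left them, time stands still between calls to the robot, and variables do not carry over. Pictures are saved under pics/ and viewed, at most 10 in all, crops included, and the job is handed in when it is done.

Besides the shell and the picture viewer there is one more tool, called after "Call:" as name(argument=value, ...) on one line, values as JSON. send_rows: Moves the arm, as the interface text tells. Its arguments: {"type":"object","properties":{"increments":{"type":"string"},"gripper":{"type":"number"},"grip_force":{"type":"number"}},"required":["increments"]}

```bash
ls; mkdir -p pics; cat > h.py <<'E'
import numpy as np, cv2
from workcell import *
from scipy.spatial.transform import Rotation as R
def K(p):
    f=200/np.tan(np.radians(p["vfov"])/2); return np.array([[f,0,p["cx"]],[0,f,p["cy"]],[0,0,1.]])
def cloud(p,s=None):
    """world xyz for every pixel (400,640,3), nan where no depth"""
    d=p["depth"].astype(float).copy(); d[d==0]=np.nan
    u,v=np.meshgrid(np.arange(640.),np.arange(400.))
    n=cv2.undistortPoints(np.stack([u.ravel(),v.ravel()],1)[:,None],K(p),np.array(p["dist"])).reshape(400,640,2)
    c=np.dstack([n*d[...,None],d])
    if "hand_eye" in p:
        T=np.array(p["hand_eye"]); q=s["orientation"]
        c=c@T[:3,:3].T+T[:3,3]
        return c@R.from_quat([q[1],q[2],q[3],q[0]]).as_matrix().T+np.array(s["tool_pos"])
    M=cv2.Rodrigues(np.array(p["rvec"],float))[0]
    return (c-np.array(p["tvec"]).ravel())@M
def proj(p,X):
    return cv2.projectPoints(np.array(X,float),np.array(p["rvec"],float),np.array(p["tvec"],float),K(p),np.array(p["dist"]))[0][:,0]
def save(p,n): cv2.imwrite("pics/"+n,cv2.cvtColor(p["image"],cv2.COLOR_RGB2BGR))
E
python3 - <<'E'
from h import *
s=observe();print(s)
p=capture("top");save(p,"top0.png")
X=cloud(p)
for n in ["charger_rail","catch_pad","ejector","pack_yellow_center","pack_blue_center","mat_top","tape_measure","nozzle_1","coupon_2","pliers"]:
    for r in search_frame(n,p)[:2]:
        e=np.array(r["extent"]);m=((e[:2]+e[2:])/2).astype(int)
        print(n,round(r["confidence"],2),e.round(),X[m[1],m[0]].round(3))
q=capture("side");save(q,"side0.png")
np.savez("top0.npz",X=X,im=p["image"])
E
```

```text
pics
{'time': 0.0, 'qpos': array([ 1.08947023e+00,  2.07413792e-01,  1.54288925e+00,  1.33164577e-05,
        1.39349235e+00, -1.50490545e-01]), 'joint_vel': array([-1.50440727e-03,  1.31074161e-03, -8.63031774e-04, -1.59912956e-03,
       -1.03649117e-03, -1.46415196e-05]), 'tau': array([ 9.46117034e-04, -3.70880520e+01, -2.81420285e+01,  6.98592584e-02,
        3.62124341e-02, -1.84069936e-04]), 'tool_pos': array([0.18644288, 0.54317097, 0.22932496]), 'orientation': array([-3.48402031e-04,  1.64665483e-01,  9.86348856e-01, -1.04483291e-03]), 'force': array([0.19792275, 0.02643458, 0.13820781]), 'moment': array([-0.00980568, -0.03005477, -0.05736447]), 'grip_force': 0.0, 'grip_width': 0.09375729064265868}
charger_rail 0.89 [309. 176. 341. 246.] [ 0.533 -0.018  0.068]
catch_pad 0.7 [320. 178. 334. 194.] [ 0.593 -0.021  0.057]
catch_pad 0.45 [314. 193. 335. 227.] [ 0.535 -0.015  0.069]
ejector 0.27 [225. 198. 249. 231.] [0.518 0.194 0.055]
pack_yellow_center 0.74 [316. 193. 336. 229.] [ 0.53  -0.02   0.073]
pack_blue_center 0.71 [224. 197. 248. 230.] [0.521 0.197 0.054]
mat_top 0.81 [368. 204. 410. 254.] [ 0.492 -0.175  0.007]
tape_measure 0.8 [210. 253. 246. 290.] [0.38  0.216 0.041]
nozzle_1 0.61 [414. 266. 427. 273.] [ 0.397 -0.251  0.03 ]
nozzle_1 0.46 [307. 176. 340. 242.] [ 0.535 -0.013  0.069]
pliers 0.77 [254. 104. 268. 169.] [0.719 0.15  0.006]
```

```bash
python3 - <<'E'
import cv2
a=cv2.imread("pics/top0.png")[90:300,190:440];cv2.imwrite("pics/top0c.png",cv2.resize(a,None,fx=2.85,fy=2.85,interpolation=cv2.INTER_CUBIC)[:599,:712])
E
```

```text
(no output)
```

View pics/top0c.png

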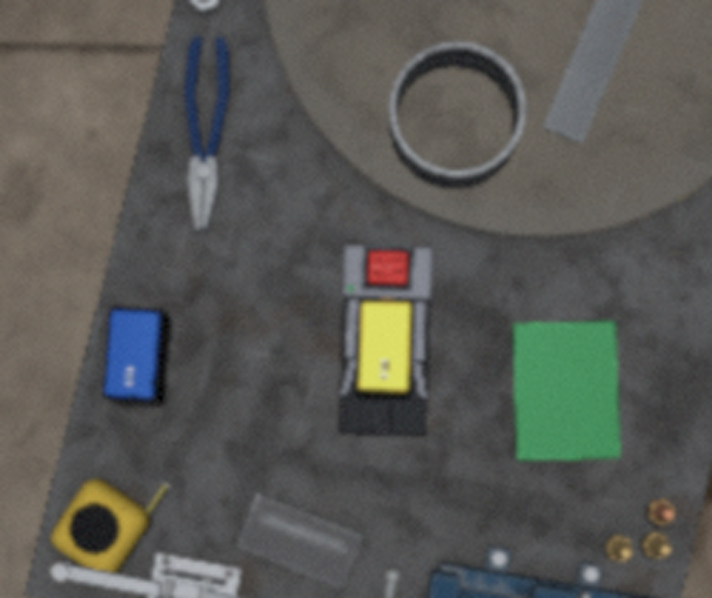

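View pics/side0.png

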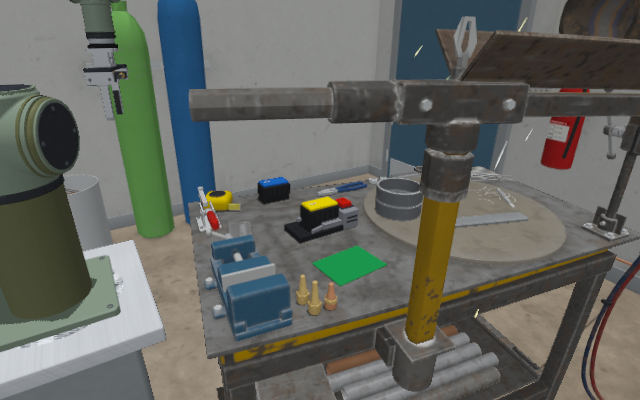

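The top crop shows the charger at about (385,340), with its open end towards the robot. The blue pack is at (135,355), the mat at (567,390), the vise at the bottom and the coupon at (300,540). Next I'll fit the poses by colour and check for tall obstacles.

```bash
cat >> h.py <<'E'
def fit(X,im,lo,hi,zr,box=None):
    """min-area rect of coloured points: centre, size, yaw(deg), median z"""
    h=cv2.cvtColor(im,cv2.COLOR_RGB2HSV); m=cv2.inRange(h,np.array(lo),np.array(hi))>0
    m&=(X[...,2]>zr[0])&(X[...,2]<zr[1])
    if box: m&=(X[...,0]>box[0])&(X[...,0]<box[1])&(X[...,1]>box[2])&(X[...,1]<box[3])
    n,l,st,_=cv2.connectedComponentsWithStats(m.astype(np.uint8)); 
    if n<2: return None
    k=l==1+np.argmax(st[1:,4]); P=X[k]
    (c,sz,a)=cv2.minAreaRect((P[:,:2]*1000).astype(np.float32))
    return np.round(c,1),np.round(sz,1),round(a,2),round(np.median(P[:,2])*1000,1),k.sum()
Y=([22,120,90],[35,255,255]);B=([105,120,60],[125,255,255]);G=([55,100,60],[85,255,255]);RD=([0,150,90],[6,255,255])
E
python3 - <<'E'
from h import *
d=np.load("top0.npz");X,im=d["X"],d["im"]
print("y",fit(X,im,*Y,(.06,.09),(.4,.65,-.1,.1)))
print("b",fit(X,im,*B,(.045,.07),(.4,.65,.1,.3)))
print("g",fit(X,im,*G,(-.01,.02)))
print("r",fit(X,im,*RD,(.04,.08),(.4,.7,-.1,.1)))
p=capture("side");S=cloud(p)
for A in(X,S):
    k=(A[...,2]>.09)&(A[...,0]>.15)&(A[...,0]<1.1)&(abs(A[...,1])<.5)
    P=A[k];print(len(P)); 
    if len(P): 
        H=np.unique((P//.1).astype(int),axis=0,return_counts=True); print([(*(a),n) for a,n in zip(H[0].tolist(),H[1]) if n>30])
E
```

```text
y (array([530.5, -15.3]), array([76.6, 42.9]), 1.41, np.float64(67.8), np.int64(539))
b (array([519. , 197.9]), array([45.1, 76.9]), 87.61, np.float64(53.2), np.int64(534))
g (array([ 497.6, -175.5]), array([120. ,  90.3]), 1.52, np.float64(3.1), np.int64(1711))
r (array([597. , -17.1]), array([27. , 31.4]), 1.65, np.float64(58.1), np.int64(159))
25271
[(1, 4, 2, np.int64(97)), (1, 4, 3, np.int64(852)), (2, -3, 3, np.int64(1032)), (2, 4, 3, np.int64(49)), (3, -4, 3, np.int64(760)), (3, -3, 3, np.int64(657)), (4, -5, 4, np.int64(282)), (4, -4, 1, np.int64(128)), (4, -4, 2, np.int64(144)), (4, -4, 3, np.int64(2124)), (4, -4, 4, np.int64(92)), (5, -5, 3, np.int64(974)), (5, -5, 4, np.int64(1203)), (5, -4, 1, np.int64(90)), (5, -4, 2, np.int64(139)), (5, -4, 3, np.int64(1616)), (5, -4, 4, np.int64(826)), (6, -5, 3, np.int64(1910)), (6, -5, 4, np.int64(2119)), (6, -5, 5, np.int64(328)), (6, -4, 3, np.int64(356)), (6, -4, 4, np.int64(1139)), (7, -5, 4, np.int64(3217)), (7, -5, 5, np.int64(1137)), (7, -4, 4, np.int64(673)), (7, -1, 0, np.int64(58)), (8, -5, 2, np.int64(508)), (8, -5, 3, np.
[... 194 characters left out ...]
p.int64(3493)), (3, -3, 3, np.int64(186)), (4, -5, 3, np.int64(132)), (4, -5, 4, np.int64(541)), (4, -4, 0, np.int64(159)), (4, -4, 1, np.int64(1917)), (4, -4, 2, np.int64(3025)), (4, -4, 3, np.int64(5347)), (4, -4, 4, np.int64(292)), (5, -5, 3, np.int64(3432)), (5, -5, 4, np.int64(1574)), (5, -4, 1, np.int64(234)), (5, -4, 2, np.int64(356)), (5, -4, 3, np.int64(1927)), (5, -4, 4, np.int64(886)), (6, -5, 3, np.int64(3716)), (6, -5, 4, np.int64(1186)), (6, -4, 3, np.int64(69)), (6, -4, 4, np.int64(457)), (7, -5, 3, np.int64(1264)), (7, -5, 4, np.int64(1432)), (7, -4, 4, np.int64(633)), (8, -5, 2, np.int64(910)), (8, -5, 3, np.int64(119)), (10, -5, 1, np.int64(204)), (10, -4, 1, np.int64(96))]
```

Call:
send_rows(increments="0 0 0 0 0 -0.83; 0 0 0 0 0 -0.83; 0 0 0 0 0 -0.83; 0 0 0 0 0 -0.83; -0.61 -1 0 0 0 0; -0.61 -1 0 0 0 0; -0.61 -1 0 0 0 0; -0.61 -1 0 0 0 0; -0.61 -1 0 0 0 0; -0.61 -1 0 0 0 0; -0.61 -1 0 0 0 0; -0.61 -1 0 0 0 0")

```text
time: 1.65
tool_pos: [0.285, 0.383, 0.2306]
orientation: [0.0, -0.001, 1.0, 0.0]
force: [0.4, 0.2, -0.4]
grip_width: 0.0942
grip_force: 0.0
```

Call:
send_rows(increments="-0.61 -1 0 0 0 0; -0.61 -1 0 0 0 0; -0.61 -1 0 0 0 0; -0.61 -1 0 0 0 0; -0.61 -1 0 0 0 0; -0.61 -1 0 0 0 0; -0.61 -1 0 0 0 0; -0.61 -1 0 0 0 0; -0.61 -1 0 0 0 0; -0.61 -1 0 0 0 0; -0.61 -1 0 0 0 0")

```text
time: 2.57
tool_pos: [0.4196, 0.1631, 0.2307]
orientation: [0.0, -0.001, 1.0, 0.0]
force: [0.1, -0.4, 0.7]
grip_width: 0.0943
grip_force: 0.0
```

Call:
send_rows(increments="-0.61 -1 0 0 0 0; -0.61 -1 0 0 0 0; -0.61 -1 0 0 0 0; -0.61 -1 0 0 0 0; -0.61 -1 0 0 0 0; -0.61 -1 0 0 0 0; -0.61 -1 0 0 0 0; -0.61 -1 0 0 0 0; -0.61 -1 0 0 0 0; 0 0 0 0 0 0;0 0 0 0 0 0", gripper=0)

```text
time: 3.48
tool_pos: [0.5292, -0.0164, 0.2303]
orientation: [-0.0, 0.0, 1.0, 0.0]
force: [-0.4, -0.2, -0.0]
grip_width: 0.0241
grip_force: 0.0
```

```bash
cat > look.py <<'E'
from h import *
import sys
s=observe();p=capture("wrist");save(p,sys.argv[1]);X=cloud(p,s)
q=s["orientation"];M=R.from_quat([q[1],q[2],q[3],q[0]]).as_matrix()
print("t",s["time"],"pos",s["tool_pos"].round(4),"ytool yaw",np.degrees(np.arctan2(M[1,1],M[0,1])).round(2),"z",M[:,2].round(4),"F",s["force"].round(1),"w",s["grip_width"])
np.savez("wr.npz",X=X,im=p["image"])
print("y",fit(X,p["image"],*Y,(.055,.09)))
print("b",fit(X,p["image"],*B,(.045,.09)))
print("g",fit(X,p["image"],*G,(-.01,.02)))
print("r",fit(X,p["image"],*RD,(.045,.08)))
E
python3 look.py w1.png; python3 - <<'E'
from h import *
p=capture("top");A=cloud(p);S=cloud(capture("side"))
P=np.vstack([A.reshape(-1,3),S.reshape(-1,3)])
for z in np.arange(.1,.5,.05):
  for x in np.arange(.2,.7,.1):
    k=(P[:,2]>z)&(P[:,2]<z+.05)&(P[:,0]>x)&(P[:,0]<x+.1)&(P[:,1]<-.13)&(P[:,1]>-.6)
    if k.sum()>20: print(z.round(2),x.round(1),k.sum(),np.percentile(P[k,1],97).round(3))
E
```

```text
t 3.4833 pos [ 0.5292 -0.0164  0.2303] ytool yaw 89.95 z [-5.e-04  5.e-04 -1.e+00] F [-0.4 -0.2 -0. ] w 0.024105606287863107
y (array([530.6, -16. ]), array([42.9, 74.8]), 89.83, np.float64(68.8), np.int64(1694))
b (array([520. , 197.2]), array([42.7, 76.6]), 87.49, np.float64(54.8), np.int64(2618))
g (array([ 499.2, -175.9]), array([120.7,  92. ]), 2.74, np.float64(3.8), np.int64(7456))
r (array([596.9, -16.2]), array([34.2, 28.4]), 89.98, np.float64(58.6), np.int64(765))
0.1 0.4 979 -0.343
0.1 0.5 175 -0.344
0.15 0.4 1069 -0.344
0.15 0.5 156 -0.345
0.2 0.4 1371 -0.337
0.2 0.5 218 -0.335
0.25 0.4 1777 -0.337
0.25 0.5 313 -0.334
0.3 0.2 2389 -0.257
0.3 0.3 2656 -0.285
0.3 0.4 3446 -0.315
0.3 0.5 1964 -0.338
0.3 0.6 1488 -0.411
0.35 0.2 1747 -0.247
0.35 0.3 2449 -0.283
0.35 0.4 4175 -0.315
0.35 0.5 5974 -0.338
0.35 0.6 4578 -0.386
0.4 0.4 1206 -0.357
0.4 0.5 4492 -0.311
0.4 0.6 3541 -0.349
0.45 0.6 1378 -0.38
```

View pics/w1.png

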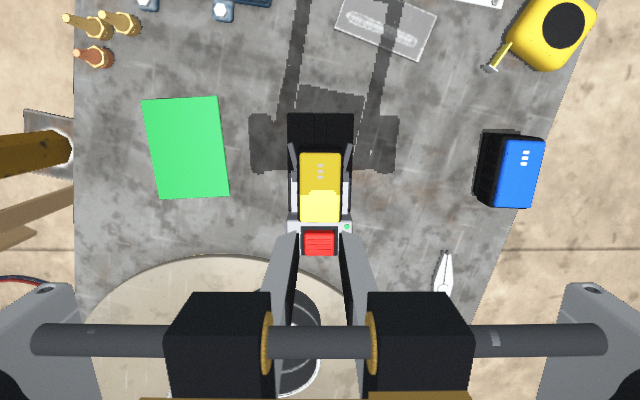

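The wrist view agrees with the top camera. The charger axis lies along world x with about zero yaw, the rail point is near (0.5215, -0.016), and the pad at pixel (319,242) is at x≈0.597. I'll press the catch now.

Call:
send_rows(increments="-0.7 0 0.8 0 0 0; -0.7 0 0.8 0 0 0; -0.7 0 0.8 0 0 0; -0.7 0 0.8 0 0 0; -0.7 0 0.8 0 0 0; 0 0 0.8 0 0 0; 0 0 0.8 0 0 0; 0 0 0.8 0 0 0; 0 0 0.5 0 0 0; 0 0 0 0 0 0", gripper=0)

```text
time: 4.47
tool_pos: [0.5965, -0.0143, 0.0898]
orientation: [-0.003, -0.001, 1.0, 0.001]
force: [-0.4, 0.2, -0.4]
grip_width: 0.0003
grip_force: 0.0
```

Call:
send_rows(increments="0 0 0.2 0 0 0; 0 0 0.2 0 0 0; 0 0 0.15 0 0 0; 0 0 0 0 0 0; 0 0 0 0 0 0")

```text
time: 4.88
tool_pos: [0.5998, -0.0157, 0.0824]
orientation: [0.001, -0.001, 1.0, -0.0]
force: [0.8, 0.6, 1.2]
grip_width: 0.0005
grip_force: 0.7
```

Call:
send_rows(increments="0 0 0.15 0 0 0; 0 0 0.1 0 0 0; 0 0 0.05 0 0 0; 0 0 0 0 0 0; 0 0 0 0 0 0; 0 0 0 0 0 0; 0 0 0 0 0 0; 0 0 0 0 0 0")

```text
time: 5.55
tool_pos: [0.6, -0.0157, 0.0767]
orientation: [0.001, -0.001, 1.0, -0.0]
force: [-0.3, 0.5, 5.9]
grip_width: 0.0004
grip_force: 2.7
```

```bash
python3 - <<'E'
from h import *
for c in["top"]:
    p=capture(c);X=cloud(p);print(fit(X,p["image"],*Y,(.055,.09),(.4,.65,-.1,.1)),fit(X,p["image"],*RD,(.03,.08),(.4,.7,-.1,.1)))
E
```

```text
(array([510.3, -16.7]), array([44.3, 28.7]), 84.81, np.float64(67.9), np.int64(211)) None
```

Call:
send_rows(increments="0 0 0.06 0 0 0; 0 0 0.05 0 0 0; 0 0 0 0 0 0; 0 0 0 0 0 0; 0 0 0 0 0 0; 0 0 0 0 0 0; 0 0 0 0 0 0")

```text
time: 6.18
tool_pos: [0.6, -0.0157, 0.0747]
orientation: [0.001, -0.001, 1.0, -0.0]
force: [0.0, -0.1, 5.7]
grip_width: 0.0005
grip_force: 3.1
```

```bash
python3 - <<'E'
from h import *
p=capture("top");X=cloud(p);print(fit(X,p["image"],*Y,(.055,.09),(.4,.65,-.1,.1)))
a=p["image"][160:270,270:380,::-1];cv2.imwrite("pics/t2.png",cv2.resize(a,None,fx=5,fy=5))
E
```

```text
(array([510.8, -16.9]), array([44.6, 28.6]), 83.47, np.float64(67.7), np.int64(208))
```

View pics/t2.png

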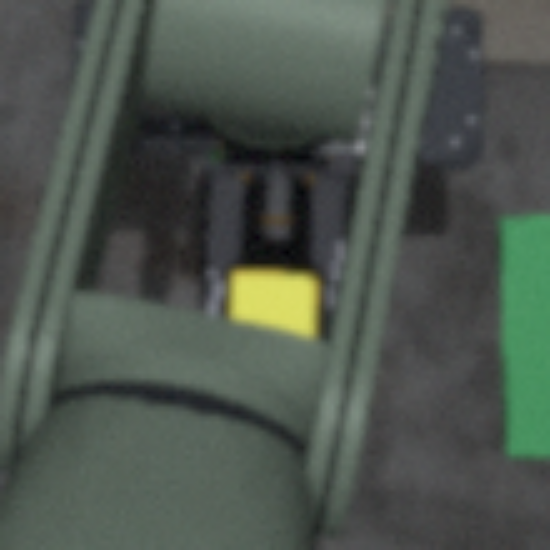

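Seen from above, the yellow pack has popped well out: its far edge is at x≈0.525 and the bare floor and the plunger are visible at pixel (275,215). Now I'll lift, open the gripper and measure.

Call:
send_rows(increments="0 0 -0.5 0 0 0; 0 0 -1 0 0 0; 0 0 -1 0 0 0; 1 0 -1 0 0 0; 1 0 -1 0 0 0; 1 0 -1 0 0 0; 1 0 -1 0 0 0; 1 0 0 0 0 0; 0.6 0 0 0 0 0; 0 0 0 0 0 0; 0 0 0 0 0 0", gripper=94)

```text
time: 7.15
tool_pos: [0.4868, -0.0159, 0.2035]
orientation: [0.0, -0.0, 1.0, -0.0]
force: [0.4, -0.2, 0.5]
grip_width: 0.0705
grip_force: 0.0
```

```bash
python3 look.py w2.png
```

```text
t 7.15 pos [ 0.4868 -0.0159  0.2035] ytool yaw 90.05 z [ 7.e-04 -3.e-04 -1.e+00] F [ 0.4 -0.2  0.5] w 0.07054108207197467
y (array([487.2, -14.9]), array([42.7, 74.8]), 88.77, np.float64(68.7), np.int64(2030))
b (array([518.4, 197.5]), array([42.5, 74. ]), 87.06, np.float64(54.9), np.int64(2759))
g (array([ 499.7, -176. ]), array([121.2,  91.9]), 2.89, np.float64(3.8), np.int64(7741))
r (array([596.4, -16.5]), array([28.3, 34.2]), 1.64, np.float64(58.7), np.int64(832))
```

Call:
send_rows(increments="0 0.03 1 0 0 0; 0 0 1 0 0 0; 0 0 1 0 0 0; 0 0 1 0 0 0; 0 0 1 0 0 0; 0 0 1 0 0 0; 0 0 0.8 0 0 0; 0 0 0.57 0 0 0; 0 0 0 0 0 0; 0 0 0 0 0 0")

```text
time: 8.03
tool_pos: [0.4871, -0.0152, 0.0552]
orientation: [-0.001, -0.001, 1.0, 0.0]
force: [0.6, -1.1, 0.9]
grip_width: 0.094
grip_force: 0.0
```

Call:
send_rows(increments="0 0 0 0 0 0; 0 0 0 0 0 0; 0 0 0 0 0 0; 0 0 0 0 0 0; 0 0 0 0 0 0; 0 0 0 0 0 0; 0 0 0 0 0 0; 0 0 0 0 0 0", gripper=40, grip_force=20)

```text
time: 8.7
tool_pos: [0.4871, -0.0152, 0.056]
orientation: [0.0, -0.001, 1.0, 0.0]
force: [0.3, 0.9, 0.9]
grip_width: 0.048
grip_force: 20.0
```

Call:
send_rows(increments="0.3 0 0 0 0 0; 0.4 0 0 0 0 0; 0.3 0 0 0 0 0; 0.2 0 0 0 0 0; 0 0 -0.5 0 0 0; 0 0 -1 0 0 0; 0 0 -1 0 0 0; 0 0 -0.5 0 0 0; 0 -0.7 0 0 0 0; 0 -0.95 0 0 0 0; -0.4 -1 0 0 0 0; -0.4 -1 0 0 0 0")

```text
time: 9.7
tool_pos: [0.4779, -0.0884, 0.1154]
orientation: [-0.001, -0.001, 1.0, 0.0]
force: [0.6, 0.8, -4.3]
grip_width: 0.0476
grip_force: 20.0
```

Call:
send_rows(increments="-0.4 -1 0 0 0 0; -0.4 -1 0 0 0 0; 0 -1 0 0 0 0; 0 -0.7 0 0 0 0; 0 -0.4 0 0 0 0; 0 0 1 0 0 0; 0 0 1 0 0 0; 0 0 0.8 0 0 0; 0 0 0.4 0 0 0; 0 0 0.15 0 0 0; 0 0 0.1 0 0 0; 0 0 0 0 0 0")

```text
time: 10.7
tool_pos: [0.4955, -0.1701, 0.0472]
orientation: [0.0, -0.001, 1.0, -0.0]
force: [0.1, 0.2, -3.5]
grip_width: 0.048
grip_force: 20.0
```

Lower slowly until there is contact.

Call:
send_rows(increments="0 0 0.06 0 0 0; 0 0 0.04 0 0 0; 0 0 0 0 0 0")

```text
time: 10.95
tool_pos: [0.4957, -0.1704, 0.0455]
orientation: [0.001, -0.001, 1.0, -0.0]
force: [-0.1, -0.5, -3.7]
grip_width: 0.0479
grip_force: 20.0
```

Call:
send_rows(increments="0 0 0 0 0 0; 0 0 0 0 0 0; 0 0 0 0 0 0; 0 0 0 0 0 0; 0 0 0 0 0 0; 0 0 0 0 0 0", gripper=94)

```text
time: 11.45
tool_pos: [0.4954, -0.1703, 0.0451]
orientation: [0.0, -0.001, 1.0, -0.0]
force: [-0.2, -0.9, -0.7]
grip_width: 0.0847
grip_force: 0.0
```

Call:
send_rows(increments="0 0 -0.5 0 0 0; 0 0 -1 0 0 0; 0 0 -1 0 0 0; 0 0 -1 0 0 0; 0 0 -1 0 0 0; 0 0 -1 0 0 0; 0 0 -1 0 0 0; 0 0 0 0 0 0; 0 0 0 0 0 0")

```text
time: 12.2
tool_pos: [0.4962, -0.1707, 0.1764]
orientation: [0.002, -0.001, 1.0, -0.001]
force: [0.4, -0.1, -0.4]
grip_width: 0.094
grip_force: 0.0
```

```bash
python3 look.py w3.png
```

```text
t 12.2 pos [ 0.4962 -0.1707  0.1764] ytool yaw 90.07 z [ 0.0032 -0.0018 -1.    ] F [ 0.4 -0.1 -0.4] w 0.09401797224464853
y (array([ 495., -171.]), array([41.6, 72.7]), 88.94, np.float64(57.8), np.int64(2272))
b (array([343.1, -72.5]), array([0.4, 1.9]), 0.7, np.float64(54.6), np.int64(4))
g (array([ 499.4, -175.1]), array([121.4,  90.4]), 2.78, np.float64(3.9), np.int64(4698))
r (array([595.8, -15.4]), array([35.6, 27.7]), 87.33, np.float64(58.6), np.int64(679))
```

View pics/w3.png

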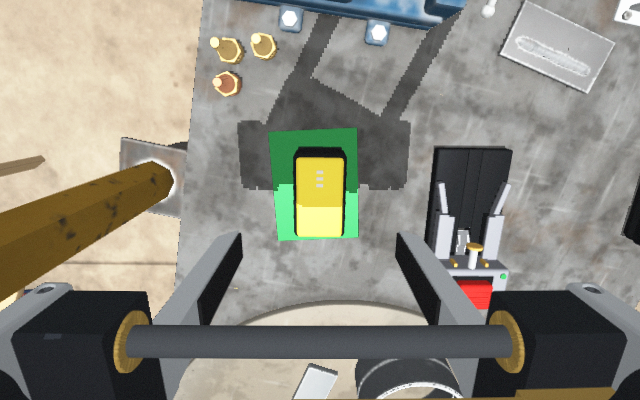

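The yellow pack stands upright on the mat at pixel (320,195), and the charger is empty. Next is the blue pack.

Call:
send_rows(increments="0 0.5 0 0 0 0; -0.1 1 0 0 0 0; -0.1 1 0 0 0 0; -0.1 1 0 0 0 0; -0.1 1 0 0 0 0; -0.1 1 0 0 0 0; -0.1 1 0 0 0 0; -0.1 1 0 0 0 0; -0.1 1 0 0 0 0; -0.1 1 0 0 0 0; -0.1 1 0 0 0 0; -0.1 1 0 0 0 0")

```text
time: 13.25
tool_pos: [0.5153, 0.0616, 0.1728]
orientation: [-0.002, -0.001, 1.0, 0.0]
force: [-0.1, 0.5, 0.2]
grip_width: 0.0942
grip_force: 0.0
```

Call:
send_rows(increments="-0.1 1 0 0 0 0; 0 1 0 0 0 0; 0 1 0 0 0 0; 0 1 0 0 0 0; 0 1 0 0 0 0; 0 1 0 0 0 0; 0 0.9 0 0 0 0; 0 0 0 0 0 0.45; 0 0 0 0 0 0; 0 0 0 0 0 0")

```text
time: 14.08
tool_pos: [0.5173, 0.1981, 0.1732]
orientation: [-0.002, 0.021, 1.0, -0.0]
force: [1.0, -0.5, -1.0]
grip_width: 0.094
grip_force: 0.0
```

```bash
python3 look.py w4.png; python3 - <<'E'
from h import *
p=capture("top");X=cloud(p);print(fit(X,p["image"],*Y,(.04,.09),(.4,.65,-.3,-.1)))
E
```

```text
t 14.0833 pos [0.5173 0.1981 0.1732] ytool yaw 87.6 z [-3.3e-03 -7.0e-04 -1.0e+00] F [ 1.  -0.5 -1. ] w 0.09401126677674822
y None
b (array([520. , 198.5]), array([43.1, 75.6]), 88.13, np.float64(54.8), np.int64(3164))
g (array([ 513., -132.]), array([ 35.8, 106. ]), 72.13, np.float64(3.7), np.int64(1450))
r (array([593.4, -16.7]), array([36.8, 22.3]), 88.72, np.float64(58.2), np.int64(733))
(array([ 495.2, -171.8]), array([74.6, 42.9]), 0.87, np.float64(56.6), np.int64(562))
```

Call:
send_rows(increments="-0.1 0 1 0 0 0; 0 0 1 0 0 0; 0 0 1 0 0 0; 0 0 1 0 0 0; 0 0 1 0 0 0; 0 0 0.9 0 0 0; 0 0 0.5 0 0 0; 0 0 0.2 0 0 0; 0 0 0 0 0 0; 0 0 0 0 0 0")

```text
time: 15.02
tool_pos: [0.5214, 0.1977, 0.0435]
orientation: [0.001, 0.022, 1.0, 0.0]
force: [-0.9, 0.4, 0.5]
grip_width: 0.0941
grip_force: 0.0
```

Call:
send_rows(increments="0 0 0 0 0 0; 0 0 0 0 0 0; 0 0 0 0 0 0; 0 0 0 0 0 0; 0 0 0 0 0 0; 0 0 0 0 0 0; 0 0 0 0 0 0; 0 0 0 0 0 0", gripper=40, grip_force=45)

```text
time: 15.68
tool_pos: [0.5208, 0.198, 0.0429]
orientation: [0.0, 0.022, 1.0, 0.0]
force: [0.5, 1.9, 0.1]
grip_width: 0.0478
grip_force: 45.0
```

Call:
send_rows(increments="0 0 -0.5 0 0 0; 0 0 -1 0 0 0; 0 0 -1 0 0 0; 0 0 -1 0 0 0; 0 0 -0.6 0 0 0; 0 0 0 0 0 -0.43; 0 0 0 0 0 0; 0 0 0 0 0 0")

```text
time: 16.35
tool_pos: [0.52, 0.1975, 0.1244]
orientation: [-0.001, 0.001, 1.0, -0.0]
force: [-0.5, -0.3, -3.4]
grip_width: 0.0477
grip_force: 45.0
```

```bash
python3 look.py w5.png; python3 -c "
from h import *
p=capture('top');X=cloud(p);print(fit(X,p['image'],*B,(.05,.2),(.4,.65,.1,.3)))"
```

```text
t 16.35 pos [0.52   0.1975 0.1244] ytool yaw 89.9 z [-1.5e-03 -4.0e-04 -1.0e+00] F [-0.5 -0.3 -3.4] w 0.04773422571713659
y None
b None
g None
r (array([597.3,  -0.6]), array([29.8,  9.5]), 10.89, np.float64(53.4), np.int64(323))
(array([483.7, 179.7]), array([4.5, 7.2]), 1.98, np.float64(134.1), np.int64(10))
```

Call:
send_rows(increments="0.2 -0.6 0 0 0 0; 0.2 -1 0 0 0 0; 0.2 -1 0 0 0 0; 0.2 -1 0 0 0 0; 0.2 -1 0 0 0 0; 0.2 -1 0 0 0 0; 0.2 -1 0 0 0 0; 0.2 -1 0 0 0 0; 0.2 -1 0 0 0 0; 0.2 -1 0 0 0 0; 0.2 -0.7 0 0 0 0; 0.2 -0.37 0 0 0 0")

```text
time: 17.45
tool_pos: [0.4715, -0.0177, 0.1244]
orientation: [-0.001, 0.002, 1.0, -0.0]
force: [1.4, -1.6, -3.8]
grip_width: 0.0479
grip_force: 45.0
```

Call:
send_rows(increments="0 0 0 0 0 0;0 0 0.5 0 0 0; 0 0 0.9 0 0 0; 0 0 0.9 0 0 0; 0 0 0.5 0 0 0; 0 0 0.3 0 0 0; 0 0 0 0 0 0; 0 0 0 0 0 0; 0 0 0 0 0 0")

```text
time: 18.2
tool_pos: [0.4735, -0.0156, 0.0636]
orientation: [0.001, 0.0, 1.0, -0.0]
force: [0.4, -1.3, -3.3]
grip_width: 0.0479
grip_force: 45.0
```

```bash
python3 look.py w6.png
```

```text
t 18.2 pos [ 0.4735 -0.0156  0.0636] ytool yaw 89.98 z [ 1.7e-03 -3.0e-04 -1.0e+00] F [ 0.4 -1.3 -3.3] w 0.04787424373756553
y (array([ 480.7, -156.2]), array([71.4, 33.4]), 32.72, np.float64(56.1), np.int64(603))
b (array([470.2, -16.1]), array([43.8, 71.2]), 90.0, np.float64(75.5), np.int64(9115))
g (array([ 490.5, -176.7]), array([103.3,  93.5]), 2.99, np.float64(3.9), np.int64(5783))
r (array([583.5, -16.6]), array([ 3.8, 33.2]), 1.83, np.float64(49.4), np.int64(118))
```

View pics/w6.png

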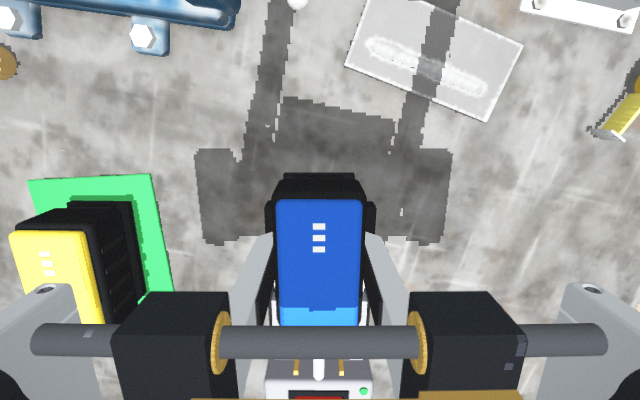

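The blue pack, at pixel (320,250), is held straight over the apron and lines up with the plunger at (318,370). I'll lower it to the floor.

Call:
send_rows(increments="0 0 0.15 0 0 0; 0 0 0.1 0 0 0; 0 0 0.04 0 0 0; 0 0 0 0 0 0; 0 0 0 0 0 0")

```text
time: 18.67
tool_pos: [0.4726, -0.0156, 0.0571]
orientation: [-0.0, 0.0, 1.0, 0.0]
force: [0.3, -0.1, -3.7]
grip_width: 0.0476
grip_force: 45.0
```

Call:
send_rows(increments="0 0 0.03 0 0 0; 0 0 0 0 0 0; -0.2 0 0 0 0 0; -0.3 0 0 0 0 0; -0.3 0 0 0 0 0; -0.2 0 0 0 0 0; 0 0 0 0 0 0")

```text
time: 19.25
tool_pos: [0.4946, -0.0159, 0.0569]
orientation: [0.001, 0.0, 1.0, -0.0]
force: [-0.2, -0.5, 2.9]
grip_width: 0.0477
grip_force: 45.0
```

Call:
send_rows(increments="-0.2 0 0 0 0 0; -0.25 0 0 0 0 0; -0.25 0 0 0 0 0; -0.2 0 0 0 0 0; 0 0 0 0 0 0")

```text
time: 19.67
tool_pos: [0.5105, -0.0157, 0.0569]
orientation: [-0.001, 0.0, 1.0, -0.0]
force: [-5.4, 1.1, 7.4]
grip_width: 0.0477
grip_force: 45.0
```

Call:
send_rows(increments="-0.15 0 0 0 0 0; -0.15 0 0 0 0 0; 0 0 0 0 0 0")

```text
time: 19.92
tool_pos: [0.5128, -0.0157, 0.057]
orientation: [-0.005, -0.0, 1.0, -0.0]
force: [-14.3, -1.0, 18.4]
grip_width: 0.0479
grip_force: 45.0
```

Call:
send_rows(increments="-0.05 0 -0.03 0 0 0; -0.05 0 0 0 0 0; 0 0 0 0 0 0; 0 0 0 0 0 0")

```text
time: 20.25
tool_pos: [0.5136, -0.0157, 0.0571]
orientation: [-0.006, -0.0, 1.0, -0.0]
force: [-15.9, -1.1, 16.9]
grip_width: 0.0475
grip_force: 45.0
```

Call:
send_rows(increments="-0.06 0 -0.02 0 0 0; -0.06 0 0 0 0 0; 0 0 0 0 0 0; 0 0 0 0 0 0")

```text
time: 20.58
tool_pos: [0.5156, -0.0157, 0.0572]
orientation: [-0.006, -0.0, 1.0, -0.0]
force: [-15.4, -1.9, 16.5]
grip_width: 0.0479
grip_force: 45.0
```

```bash
python3 look.py w7.png
```

```text
t 20.5833 pos [ 0.5156 -0.0157  0.0572] ytool yaw 90.01 z [-1.280e-02 -1.000e-04 -9.999e-01] F [-15.4  -1.9  16.5] w 0.04790740735041895
y (array([ 491.2, -153.3]), array([78. , 27.5]), 19.29, np.float64(56.4), np.int64(878))
b (array([512.4, -16.3]), array([44. , 71.5]), 89.83, np.float64(69.3), np.int64(9428))
g (array([ 500. , -176.5]), array([121.8,  94.3]), 2.72, np.float64(3.9), np.int64(8306))
r (array([596.5, -16.4]), array([34. , 28.8]), 88.98, np.float64(56.6), np.int64(2165))
```

No slip in the grip, and the catch is being pushed down by the nose. Continuing in.

Call:
send_rows(increments="-0.1 0 0 0 0 0; -0.1 0 0 0 0 0; 0 0 0 0 0 0; 0 0 0 0 0 0")

```text
time: 20.97
tool_pos: [0.5192, -0.0157, 0.0572]
orientation: [-0.007, -0.0, 1.0, -0.0]
force: [-17.3, -2.3, 16.8]
grip_width: 0.0479
grip_force: 45.0
```

Call:
send_rows(increments="-0.1 0 0 0 0 0; -0.1 0 0 0 0 0; 0 0 0 0 0 0; 0 0 0 0 0 0")

```text
time: 21.3
tool_pos: [0.5251, -0.0158, 0.0571]
orientation: [-0.005, 0.0, 1.0, -0.0]
force: [-10.9, -1.1, 11.5]
grip_width: 0.0477
grip_force: 45.0
```

Call:
send_rows(increments="-0.08 0 0 0 0 0; -0.07 0 0 0 0 0; 0 0 0 0 0 0; 0 0 0 0 0 0")

```text
time: 21.63
tool_pos: [0.5278, -0.0158, 0.0571]
orientation: [-0.005, 0.0, 1.0, -0.0]
force: [-12.7, -0.9, 13.1]
grip_width: 0.0475
grip_force: 45.0
```

Call:
send_rows(increments="-0.08 0 0 0 0 0; -0.07 0 0 0 0 0; 0 0 0 0 0 0; 0 0 0 0 0 0")

```text
time: 21.97
tool_pos: [0.5307, -0.0158, 0.0571]
orientation: [-0.005, 0.0, 1.0, -0.0]
force: [-12.2, -2.1, 12.1]
grip_width: 0.0479
grip_force: 45.0
```

```bash
python3 look.py w8.png
```

```text
t 21.9667 pos [ 0.5307 -0.0158  0.0571] ytool yaw 89.99 z [-1.040e-02 -2.000e-04 -9.999e-01] F [-12.2  -2.1  12.1] w 0.04791922186918108
y (array([ 492.5, -152.9]), array([76.6, 23.9]), 15.94, np.float64(56.4), np.int64(879))
b (array([527.4, -16.5]), array([43.8, 71.4]), 90.0, np.float64(69.1), np.int64(9323))
g (array([ 499.2, -174.2]), array([121.5,  90.6]), 3.84, np.float64(3.9), np.int64(8787))
r (array([602.8, -16.8]), array([15.4, 33.8]), 1.04, np.float64(54.6), np.int64(969))
```

Call:
send_rows(increments="-0.06 0 0 0 0 0; -0.06 0 0 0 0 0; 0 0 0 0 0 0; 0 0 0 0 0 0")

```text
time: 22.35
tool_pos: [0.5333, -0.0158, 0.0571]
orientation: [-0.005, 0.0, 1.0, -0.0]
force: [-12.3, -1.5, 12.2]
grip_width: 0.0478
grip_force: 45.0
```

```bash
python3 look.py w9.png
```

```text
t 22.35 pos [ 0.5333 -0.0158  0.0571] ytool yaw 89.98 z [-9.9e-03 -2.0e-04 -1.0e+00] F [-12.3  -1.5  12.2] w 0.047777218512215155
y (array([ 494.2, -154.8]), array([75.8, 25.3]), 10.31, np.float64(56.2), np.int64(864))
b (array([529.7, -16.5]), array([43.9, 70.9]), 89.99, np.float64(69.1), np.int64(9362))
g (array([ 499.6, -174.9]), array([121.5,  92. ]), 3.22, np.float64(3.9), np.int64(8871))
r (array([602.3, -16.8]), array([16.9, 34. ]), 1.31, np.float64(59.0), np.int64(1134))
```

The red pad has come back up from 54.6 to 59.0 mm, so the catch clicked. I'll ease off and check that it holds.

Call:
send_rows(increments="0.1 0 0 0 0 0; 0.1 0 0 0 0 0; 0.05 0 0 0 0 0; 0 0 0 0 0 0; 0 0 0 0 0 0")

```text
time: 22.82
tool_pos: [0.5322, -0.0158, 0.0569]
orientation: [-0.0, 0.0, 1.0, -0.0]
force: [-1.1, -2.1, -2.8]
grip_width: 0.0478
grip_force: 45.0
```

Call:
send_rows(increments="0 0 0 0 0 0; 0 0 0 0 0 0; 0 0 0 0 0 0; 0 0 0 0 0 0; 0 0 0 0 0 0; 0 0 0 0 0 0", gripper=94)

```text
time: 23.32
tool_pos: [0.5327, -0.0156, 0.0577]
orientation: [0.0, 0.0, 1.0, -0.0]
force: [-0.2, 0.4, 0.3]
grip_width: 0.0843
grip_force: 0.0
```

Call:
send_rows(increments="0 0 -0.5 0 0 0; 0 0 -1 0 0 0; 0 0 -1 0 0 0; 0 0 -1 0 0 0; 0 0 -1 0 0 0; 0 0 -1 0 0 0; 0 0 -1 0 0 0; 0 0 -1 0 0 0; 0 0 0 0 0 0; 0 0 0 0 0 0")

```text
time: 24.15
tool_pos: [0.5334, -0.0158, 0.2091]
orientation: [0.002, 0.0, 1.0, -0.0]
force: [-0.8, -0.1, -1.0]
grip_width: 0.094
grip_force: 0.0
```

```bash
python3 look.py w10.png
```

```text
t 24.15 pos [ 0.5334 -0.0158  0.2091] ytool yaw 89.96 z [ 3.7e-03 -7.0e-04 -1.0e+00] F [-0.8 -0.1 -1. ] w 0.09398253752701669
y (array([ 495.7, -170. ]), array([42.1, 73. ]), 89.82, np.float64(57.0), np.int64(504))
b (array([529.9, -16.4]), array([72.8, 43.1]), 0.11, np.float64(68.7), np.int64(2143))
g (array([ 499.1, -175.3]), array([120.8,  90.8]), 2.61, np.float64(3.8), np.int64(3548))
r (array([596.4, -16.4]), array([32.9, 28.1]), 89.46, np.float64(58.7), np.int64(839))
```

View pics/w10.png

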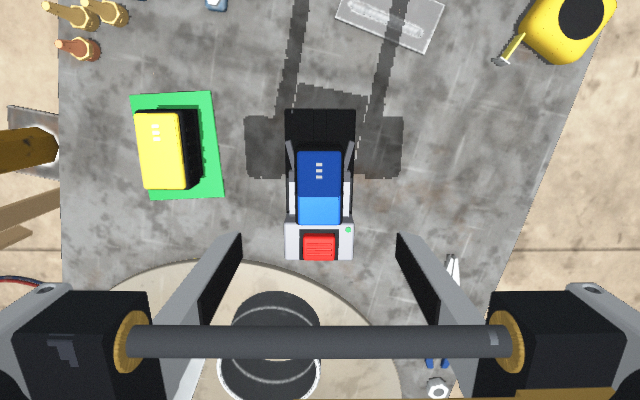

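The blue pack is seated at (319,188) with its centre at 0.530, where the yellow pack was when latched. The red pad is up, the yellow pack stands on the mat and the robot is clear. Handing in.

```bash
python3 -c "
from workcell import *
print(job_done())"
```

```text
the job is handed in; nothing more can be done
None
```

The yellow pack stands upright on the mat and the blue pack is latched in the charger; I handed the job in after about 24 s of robot time, and the hand-in call gave no verdict.

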